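# Set the pin, then hold the heat sink flush on its sloped seat

### The arm

A 6-joint arm with a two-finger parallel gripper is mounted at the origin on the work surface. World frame = base frame: x ahead of the robot, y to its left, z up, the work surface at z = 0. Lengths are in mm, angles in rad, forces in N, time in s.
With the tool pointing down it reaches from about 400 to 925 mm from the base axis. Payload 12.5 kg.
Tool frame: the origin (TCP) lies between the finger pads; the fingertips stand 11 mm ahead of it and the grasp point (between the pads) lies 8 mm behind it (env.tip_extent is the distance from the TCP to the fingertips, in mm); x points along the fingers, z is the direction in which the jaws open and shut, and the axes are right-handed (so a half turn about x gives the same grasp; the last joint's range is limited). The gripper opens to 95 mm and grips with 3 to 60 N. Pads are 20 mm wide; open, the fingers measure 119 mm over their backs; the gripper's body (75 mm by 180 mm) begins 59 mm behind the grasp point.
Start: joints at [-1.452, 0.491, 1.559, -0, 1.092, -0.106], TCP at [139.342, -609.286, 225.661] pointing down, gripper open.
Joint ranges: [-3.1, 3.1], [-0.84, 2.19], [0.05, 2.79], [-1.13, 4.28], [0.06, 2.93], [-2.69, 2.69]. Speed limits (rad/s): [2.22, 2.22, 2.79, 3.14, 3.14, 3.14].

### API

Orientations are given as [roll, pitch, yaw] about the fixed x, y, z axes, in that order (R = Rz(yaw) Ry(pitch) Rx(roll)).
In Python, from cell import status, imaging, env gives the robot as it stands. The module is installed in compiled form; this text tells all that it offers.
- The arm moves only by the tool apply_moves, never from a script. Its argument "increments" is a list of rows, each a list of 5 numbers: the closure, from 0 (fully open) to 1 (shut), then the shift along the tool's x, y, z in mm, then the turn about the tool's x in degrees. A call has 1 to 10 rows; each row shifts and turns the commanded pose from where the row before left it, along the tool's axes as they then stand; what a row does not reach is not made up. A row lasts 1/10 s, in which the tool goes at most 50 mm and 8.59 degrees, less where a joint would pass 70% of its speed; a pose out of reach is approached as far as the arm can. A call with a gripper value outside its range is refused whole. The fingers move at their own pace and stop on an object; the grip force is fixed at half the most. Time passes only in rows, so rows that do not move let the fingers close. It gives the time, the measured TCP pose, the force and the opening at its end, in the units of the state.
- status.state(): the state, without advancing time (a new reading comes with each control period).
- imaging.read_camera(name): name is "scene" or "side" or "wrist"; returns a dict with "pixels" (420x560x3 uint8, red, green, blue), "fovy" (degrees; the focal length in pixels is half the picture's height over the tangent of half this angle, whatever the lens; pixels are square), "cx", "cy" (the principal point, pixels), "distortion" ([k1, k2, p1, p2, k3] as OpenCV has them; the pictures are not rectified), "R" (3x3) and "t" (3): a world point X has camera coordinates R X + t. Camera axes: x right, y down, z forward; pixel columns grow to the right and rows downward; lengths in mm; the calibration is good to about 2 mm. A picture is of the moment at which its call begins. There is no depth.
- env.job_done(): hands the job in, once; it reports no verdict.
The state is a dict: "t": time; "joints": joint angles; "qvel": joint speeds; "tau": joint torques, N m; "eef_pos": TCP position; "tcp_rot": TCP orientation; "ft_force": force on the tool from outside, world axes, zero at the start; "moment": the same for the moment, N m; "opening": opening from 0.0 (shut) to 1.0 (fully open).
Only numpy, scipy, OpenCV 4.12 (cv2) and the standard library are available. Lean on these libraries where they do the work, as an engineer would, in place of code of your own. Each camera call takes 0.05 s, during which the arm holds its last target. There are 200 camera calls.

### The job

Finish the housing clamped in the tilted holder: with the mallet, drive the spring pin that stands proud of its sloped metal seat down flush, and set the mallet back down on the bench. Then take the heat sink by its fins, tilt it to the slope and lay it square on the seat, its outline on the seat's outline with no gap, and finish while still gripping it and pressing it lightly flush there - do not let go. Do not push the pin with the fingers or the heat sink, and leave the other things on the bench where they are.

Things in the scene. Friction and masses are not known exactly. Their poses are not given: they have to be found in the camera images.
- seat (a point): The seat on top of the housing: a flat rigid metal land 100 x 70 mm, 3 mm above the black shell around it. This point: centre of its surface, 103 to 108 mm above the bench; z straight out of the seat, x up the slope along the 100 mm side (away from the robot), y level. The seat slopes down towards the robot by 10 to 25 degrees, different each time.
- housing: Black moulded housing 108 x 90 mm in the green tilting nest (130 x 100 mm) of the work holder, tilted as one with it. Its flat top carries the seat. Origin: middle of the tilt axis, 60 mm above the bench; axes as the seat's, whose centre is 48 mm from here along z.
- holder: Steel work holder bolted to the bench: base 200 x 170 x 12 mm, two green cheeks up to 76 mm high, 140 mm over both, and between them the green tilting nest. Origin: centre of the base's underside. The nest is clamped by friction and does not yield to pushes under 100 N.
- spring_pin: Slotted steel spring pin, 12 mm across, standing 5 to 8 mm proud of the seat, 28 mm up the slope from the seat's centre on its middle line. The origin is the centre of its top; z along the pin, out of the seat. It slides along the seat's normal against about 10 N of friction, stays where it is left, and stops 0.5 mm below the seat's surface.
- mallet: Two-faced mallet standing on its lower face, which strikes. Head: cylinder 42 mm across, 70 mm high (axis z), white nylon faces 38 mm across. Level wooden handle along -x to 152 mm from the head's axis, its last 85 mm 26 mm wide and 22 mm high. Origin: centre of the lower face, z up. About 0.3 kg; centre of mass about 10 mm from the head's axis.
- mallet_neck (a point): Middle of the neck of the mallet's handle, a good place to grip: 45 mm from the head's axis, 35 mm above the lower face. The neck is 22 mm wide (y) and 18 mm high and runs from 21 to 67 mm from the head's axis. Axes as the mallet's.
- heat_sink: Aluminium heat sink lying fins up on the bench: base plate 100 x 70 x 6 mm; on it a block of seven upright fins along x, 80 mm long, 40 mm across their outer faces (y), their tops 30 mm above the underside. The origin is the centre of the underside; z up through the fins, x along the 100 mm side. About 0.22 kg. Either end may go up the slope.
- screwdriver: Bystander: black screwdriver, 160 mm long, lying between robot and holder; origin under its middle. Leave alone.
- wrench: Bystander: steel wrench, about 170 mm long, lying at the far right. Leave alone.
- cover_plate: Bystander: flat aluminium plate without fins, 110 x 75 x 4 mm, beyond the holder on the left. Not the heat sink; leave alone.
- empty_shell: Bystander: empty black moulded shell 108 x 90 x 32 mm, lying open at the far left. Leave alone.
- tape_roll: Bystander: roll of brown tape, 90 mm across, 25 mm high, beyond the holder on the right. Leave alone.
- screw_tray: Bystander: small grey tray of screws, 75 x 100 x 30 mm, between robot and holder. Leave alone.
- cleaner: Bystander: white bottle, 60 mm across, 150 mm high, at the far left. Leave alone.
Things that resemble listed ones, but are neither listed nor needed, are in the scene too. Of the things like the heat_sink, leave any that is purple; of the rest the smaller one is meant. Leave any pink look-alike of the mallet alone.

How it is judged:
By the outcome, as a careful person would: the job done as asked, in the order asked, and still so for the second after the job is handed in, while the arm keeps its last pose, push and grip.
It also fails if it takes over 67 s, if anything falls off the work surface, if the arm or the gripper's body presses on something with over 40 N, if the wrist force passes 120 N, or if a joint passes its speed limit or range.

## Working session

There is one attempt and no reset: what is moved stays moved. The work goes in short steps, Python scripts to look and compute and a tool call to move; the robot and the scene stay as the last step left them, time stands still between calls to the robot, and variables do not carry over. Pictures are saved under pics/ and viewed, about 8 in all and at most 12, crops included, and the job is handed in when it is done.

Besides the shell and the picture viewer there is one more tool, called after ">>>" by a JSON object that holds its "fn" and its "kwargs", one argument or row to a line. apply_moves: Moves the arm, as the interface text tells. Its arguments: {"type":"object","properties":{"increments":{"type":"array"}},"required":["increments"]}

```bash
mkdir -p pics
cat > h.py <<'E'
import numpy as np, cv2
from cell import status, imaging, env
def cam(n):
    d=imaging.read_camera(n); f=d["pixels"].shape[0]/2/np.tan(np.radians(d["fovy"])/2)
    d["K"]=np.array([[f,0,d["cx"]],[0,f,d["cy"]],[0,0,1.]]); d["D"]=np.array(d["distortion"],float)
    d["R"]=np.array(d["R"]);d["t"]=np.array(d["t"]);return d
def save(d,fn,crop=None,s=1):
    im=d["pixels"][:,:,::-1]
    if crop: x0,y0,x1,y1=crop; im=im[y0:y1,x0:x1]
    cv2.imwrite("pics/"+fn,cv2.resize(im,None,fx=s,fy=s,interpolation=cv2.INTER_CUBIC))
def proj(d,P): return cv2.projectPoints(np.array(P,float).reshape(-1,3),cv2.Rodrigues(d["R"])[0],d["t"],d["K"],d["D"])[0].reshape(-1,2)
def ray(d,uv):
    n=cv2.undistortPoints(np.array(uv,float).reshape(-1,1,2),d["K"],d["D"]).reshape(-1,2)
    v=np.c_[n,np.ones(len(n))]@d["R"]; return -d["R"].T@d["t"],v
def onz(d,uv,z):
    o,v=ray(d,uv); return o+v*((z-o[2])/v[:,2])[:,None]
E
python3 - <<'E'
from h import *
import pickle
st=status.state();print(st)
for n in("scene","side","wrist"):
    d=cam(n);save(d,n+"0.png",s=1.4);pickle.dump(d,open(n+"0.pkl","wb"))
    print(n,-d["R"].T@d["t"],d["R"][2],d["K"][0,0],d["D"])
E
```

```text
{'t': 0.0, 'joints': array([-1.45160360e+00,  4.91538822e-01,  1.55945665e+00, -7.87364290e-06,
        1.09167905e+00, -1.05618767e-01]), 'qvel': array([-1.24979667e-03, -2.46118292e-04,  2.07798925e-03, -1.16419875e-03,
        1.28181025e-05,  1.58105570e-03]), 'tau': array([-5.38498687e-03, -6.12653446e+01, -2.58183146e+01,  6.90437132e-02,
        4.82828706e-02, -1.17013687e-04]), 'eef_pos': array([ 139.30797639, -609.04022713,  225.07214235]), 'tcp_rot': array([3.04242855, 1.56971444, 1.69644735]), 'ft_force': array([-0.86005685,  0.42811627,  0.22757217]), 'moment': array([-0.04221597, -0.01032147,  0.0201885 ]), 'opening': 0.9982766793399375}
scene [1182.20840598 -410.92470282 1195.52820602] [-0.51978895  0.3105407  -0.79585421] 521.777824045834 [-0.11607773  0.          0.          0.          0.        ]
side [112.65869197 855.65760241 884.96057767] [ 0.3164863  -0.69131035 -0.64955864] 378.9318487320432 [0.02151465 0.         0.         0.         0.        ]
wrist [ 209.00700195 -593.74233542  384.46773018] [-0.24495153 -0.05522093 -0.96796146] 347.26639348025617 [-0.01173881  0.          0.          0.          0.        ]
```

View pics/scene0.png

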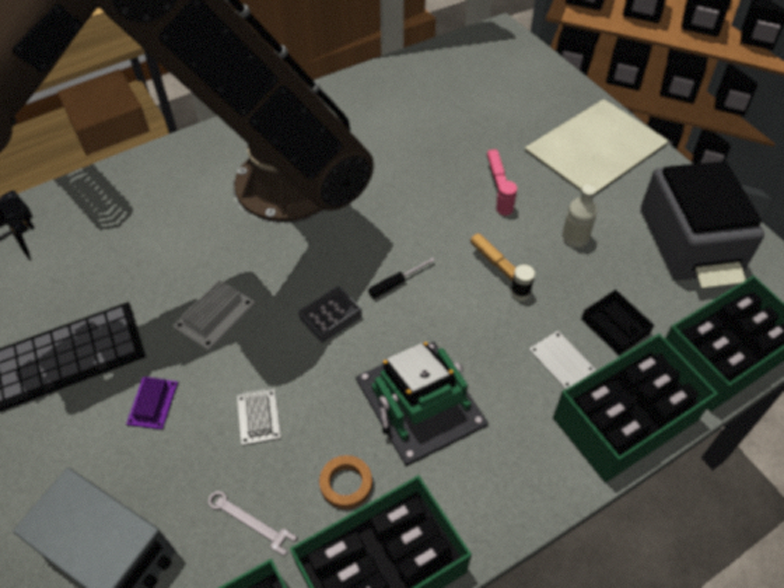

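View pics/side0.png

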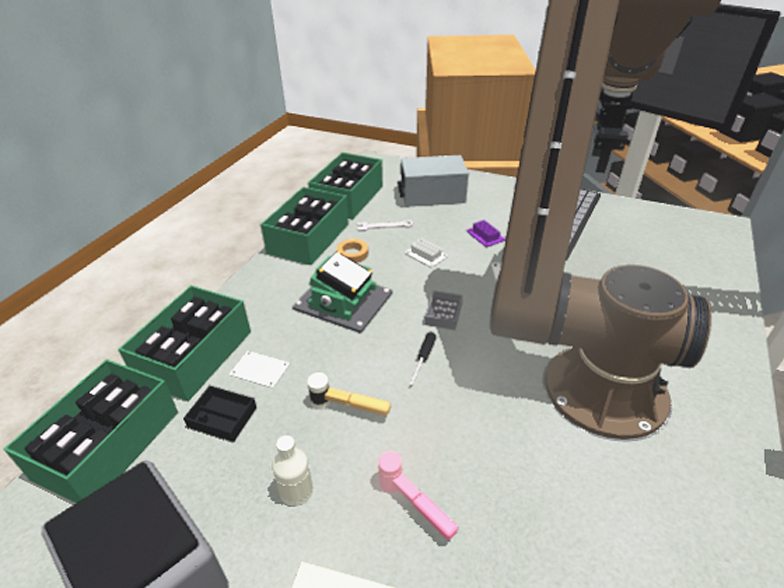

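The scene view shows these candidates (1.4x pixels):
- **Heat sink:** a grey one at (213,313), a white/silver one at (258,416), and a purple one at (152,402), which is excluded.
- **Mallet:** a wooden-handled one with the head at (522,278), and a pink one at (503,183), which is excluded.

Next I'll measure sizes and rough positions, and check the choices in a close crop.

Run:
```python
from h import *
import pickle
d=pickle.load(open("scene0.pkl","rb"))
print("grey",onz(d,np.array([[174,322],[209,346],[253,301],[221,278]])/1.4,6).round())
print("silver",onz(d,np.array([[236,393],[241,443],[280,439],[274,390]])/1.4,6).round())
print("head top",onz(d,np.array([[523,272]])/1.4,70).round(),"handle end",onz(d,np.array([[476,240]])/1.4,35).round())
print("seat",onz(d,np.array([[387,359],[433,345],[453,377],[408,391]])/1.4,105).round(),"pin",onz(d,np.array([[424,373]])/1.4,115).round())
im=d["pixels"][:,:,::-1]
a=cv2.resize(im[185:325,85:225],(400,400),interpolation=cv2.INTER_CUBIC);b=cv2.resize(im[100:240,270:410],(400,400),interpolation=cv2.INTER_CUBIC)
cv2.imwrite("pics/cand.png",np.hstack([a,b]))
```

```text
grey [[ 243. -373.    6.]
 [ 333. -334.    6.]
 [ 278. -214.    6.]
 [ 189. -247.    6.]]
silver [[ 457. -330.    6.]
 [ 555. -364.    6.]
 [ 584. -300.    6.]
 [ 487. -266.    6.]]
head top [[539. 262.  70.]] handle end [[398. 250.  35.]]
seat [[592. -81. 105.]
 [609.   3. 105.]
 [682.  -3. 105.]
 [665. -83. 105.]] pin [[654. -44. 115.]]
```

View pics/cand.png

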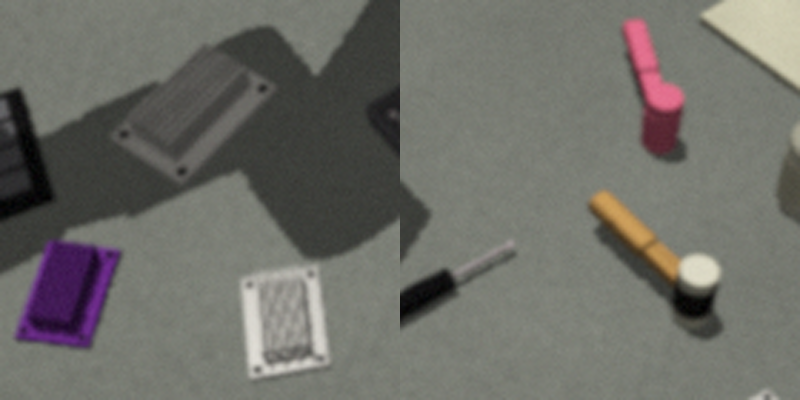

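Silver measures about 100x70 and grey about 130x95, so the silver one at (258,416) is the heat sink. The wooden mallet is the right mallet. I'll fly over the heat sink, then the holder, then the mallet, and measure each with the wrist camera.

```bash
cat >> h.py <<'E'
from scipy.spatial.transform import Rotation as Ro
def plan(target,jawyaw=None,s=None):
    """tool-frame shift (mm) to target TCP from measured; turn (deg) to bring jaw axis to jawyaw (deg, mod 180)"""
    s=s or status.state(); R=Ro.from_euler("xyz",s["tcp_rot"]).as_matrix()
    v=R.T@(np.array(target,float)-s["eef_pos"]); jy=np.degrees(np.arctan2(R[1,2],R[0,2]))
    turn=None
    if jawyaw is not None: turn=-(((jawyaw-jy)+90)%180-90)   # tool x down: turn about x is opposite to world yaw
    print("pos",s["eef_pos"].round(1),"jaw",round(jy,2),"xaxis",R[:,0].round(3),"shift",v.round(1),"turn",turn, "F",s["ft_force"].round(1),"open",round(s["opening"],3),"t",round(s["t"],2),"q6",s["joints"][5].round(2))
    return R
E
python3 - <<'E'
from h import *
print(plan((450,-320,225),-20).round(3))
E
```

```text
pos [ 139.3 -609.1  225.2] jaw -77.12 xaxis [-0.     0.001 -1.   ] shift [   0.4  367.3 -212.6] turn -57.11769845041755 F [ 0.7 -0.   0.7] open 1.002 t 0.15 q6 -0.11
[[-0.     0.975  0.223]
 [ 0.001  0.223 -0.975]
 [-1.     0.    -0.001]]
```

>>> {"fn": "apply_moves", "kwargs": {
  "increments": [
    [0,0,37,-21,0],
    [0,0,37,-21,0],
    [0,0,37,-21,0],
    [0,0,37,-21,0],
    [0,0,37,-21,0],
    [0,0,37,-21,0],
    [0,0,37,-21,0],
    [0,0,37,-21,0],
    [0,0,37,-21,0],
    [0,0,34,-23,0]
  ]
}}

```text
t: 1.15
eef_pos: [451.1, -319.5, 225.5]
tcp_rot: [-0.709, 1.571, -2.055]
ft_force: [0.5, -1.0, -0.1]
opening: 0.998
```

Run:
```python
from h import *
import pickle
d=cam("wrist");save(d,"wrist1.png",s=1);pickle.dump(d,open("wrist1.pkl","wb"));plan((530,-60,260),-90)
```

```text
pos [ 453.8 -315.8  225.5] jaw -77.0 xaxis [ 0.001  0.001 -1.   ] shift [ -34.1  131.9 -232.2] turn 13.00093440762619 F [0.2 3.6 0.4] open 0.999 t 1.2 q6 0.61
```

View pics/wrist1.png

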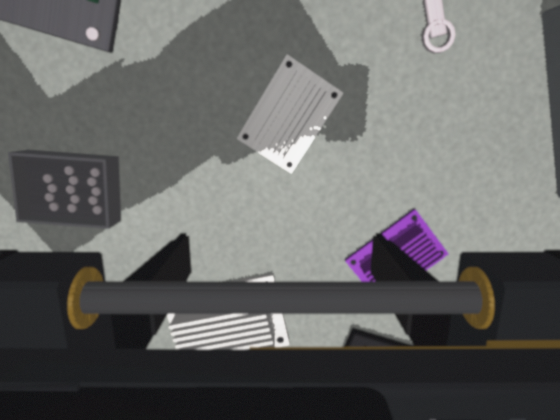

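The wrist view shows the silver sink at about (290,115), with corners (288,55), (343,95), (292,173) and (238,135), partly in the arm's shadow. On to the holder.

>>> {"fn": "apply_moves", "kwargs": {
  "increments": [
    [0,-4,17,-25,1.3],
    [0,-4,17,-25,1.3],
    [0,-4,17,-25,1.3],
    [0,-4,17,-25,1.3],
    [0,-4,17,-25,1.3],
    [0,-4,17,-25,1.3],
    [0,-4,17,-25,1.3],
    [0,-4,15,-25,1.3],
    [0,-4,13,-25,1.3],
    [0,0,10,-25,1.3]
  ]
}}

```text
t: 2.2
eef_pos: [575.3, -51.8, 261.9]
tcp_rot: [1.269, 1.57, -0.305]
ft_force: [0.0, 0.2, -0.6]
opening: 0.993
```

Run:
```python
from h import *
import pickle
d=cam("wrist");save(d,"wrist2.png",s=1.4);pickle.dump(d,open("wrist2.pkl","wb"));plan((470,257,200),-85)
d=pickle.load(open("wrist1.pkl","rb"));c=onz(d,[[288,55],[343,95],[292,173],[238,135]],6);print(c.round(),c.mean(0),np.linalg.norm(np.diff(c[[0,1,2,3,0]],axis=0),axis=1))
```

```text
pos [576.  -48.9 261.7] jaw -90.17 xaxis [ 0.001  0.001 -1.   ] shift [  61.9 -106.9 -305.6] turn -5.167939426858155 F [ 0.2  3.3 -0.2] open 1.002 t 2.25 q6 1.37
[[ 580. -298.    6.]
 [ 555. -363.    6.]
 [ 463. -330.    6.]
 [ 490. -264.    6.]] [ 522.30564975 -313.91308579    6.        ] [69.44135065 97.47981695 71.25329242 95.92633149]
```

View pics/wrist2.png

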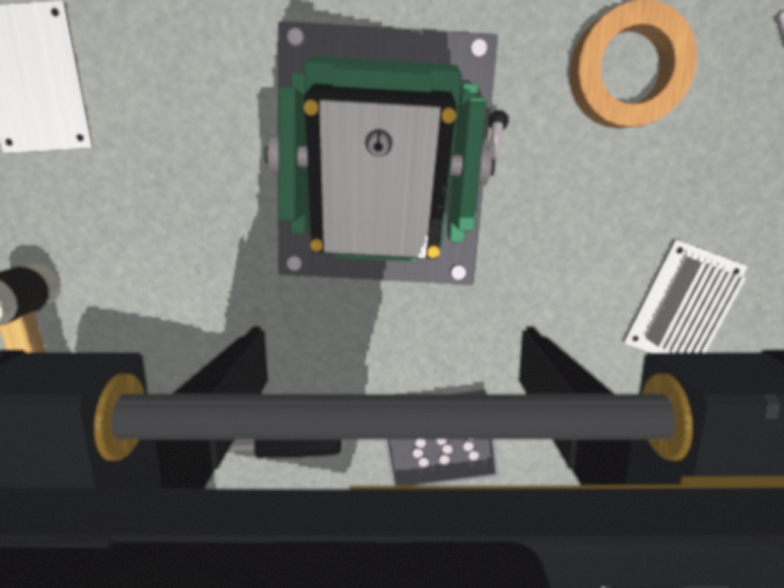

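```bash
cat > seat.py <<'E'
from h import *
import pickle
from scipy.optimize import least_squares
def quad(d,seed,lo=None,box=None):
    g=cv2.cvtColor(d["pixels"],cv2.COLOR_RGB2HSV); 
    g=cv2.GaussianBlur(d["pixels"],(3,3),0).astype(int); sat=g.max(2)-g.min(2)
    m=((g.min(2)>lo)&(sat<45)).astype(np.uint8)
    if box: k=np.zeros_like(m);x0,y0,x1,y1=box;k[y0:y1,x0:x1]=1;m*=k
    m=cv2.morphologyEx(m,cv2.MORPH_OPEN,np.ones((3,3),np.uint8))
    n,l=cv2.connectedComponents(m,connectivity=4); m=(l==l[seed[1],seed[0]]).astype(np.uint8)
    c=max(cv2.findContours(m,cv2.RETR_EXTERNAL,cv2.CHAIN_APPROX_NONE)[0],key=cv2.contourArea); h=cv2.convexHull(c)
    for e in np.linspace(.01,.15,60):
        a=cv2.approxPolyDP(h,e*cv2.arcLength(h,True),True)[:,0]
        if len(a)==4: break
    # refine by fitting lines to contour points
    P=c[:,0].astype(float);L=[]
    for i in range(4):
        p,q=a[i].astype(float),a[(i+1)%4].astype(float);u=(q-p)/np.linalg.norm(q-p)
        s=(P-p)@u;dd=(P-p)@[-u[1],u[0]];k=(abs(dd)<3)&(s>.12*np.linalg.norm(q-p))&(s<.88*np.linalg.norm(q-p))
        vx,vy,x,y=cv2.fitLine(P[k].astype(np.float32),cv2.DIST_HUBER,0,.01,.01).ravel();L.append(np.cross([x,y,1],[x+vx,y+vy,1]))
    out=[]
    for i in range(4): z=np.cross(L[i-1],L[i]);out.append(z[:2]/z[2])
    return np.array(out),m
def corners(p):
    x,y,th,yaw=p; R=Ro.from_euler("z",yaw).as_matrix()@Ro.from_euler("y",-th).as_matrix()
    o=np.array([x,y,60.]); c=o+48*R[:,2]
    return c,R,c+np.array([[a,b,0] for a,b in((50,35),(50,-35),(-50,-35),(-50,35))])@R.T
def fit(obs):
    def r(p):
        e=[]
        for d,q in obs:
            pr=proj(d,corners(p)[2]); D=np.linalg.norm(pr[:,None]-q[None],axis=2); 
            e+=list((pr-q[D.argmin(1)]).ravel())
        return np.array(e)
    s=least_squares(r,[640,-42,.3,0],loss="soft_l1");return s.x,r(s.x)
E
python3 - <<'E'
from seat import *
w=pickle.load(open("wrist2.pkl","rb"));s=pickle.load(open("scene0.pkl","rb"));sd=pickle.load(open("side0.pkl","rb"))
print(w["pixels"][150,260],s["pixels"][260,290])
qw,mw=quad(w,(260,150),90,(210,60,330,190));qs,ms=quad(s,(290,262),130,(260,230,340,290));qd,md=quad(sd,(246,196),130,(215,170,280,220))
for n,q in(("w",qw),("s",qs),("d",qd)):print(n,q.round(1).tolist())
for ob in([(w,qw)],[(w,qw),(s,qs)],[(w,qw),(s,qs),(sd,qd)]):
    p,r=fit(ob);print(p.round(3),np.degrees(p[2:]).round(2),"c",corners(p)[0].round(1),r.round(1))
b=onz(w,np.array([[279,22],[497,36],[472,284],[279,276]])/1.4,12);print(b.round(),b.mean(0))
E
```

```text
[154 153 151] [198 196 188]Traceback (most recent call last):
  File "<stdin>", line 4, in <module>
  File "seat.py", line 20, in quad
    vx,vy,x,y=cv2.fitLine(P[k].astype(np.float32),cv2.DIST_HUBER,0,.01,.01).ravel();L.append(np.cross([x,y,1],[x+vx,y+vy,1]))
              ~~~~~~~~~~~^^^^^^^^^^^^^^^^^^^^^^^^^^^^^^^^^^^^^^^^^^^^^^^^^^
cv2.error: OpenCV(4.12.0) /io/opencv/modules/imgproc/src/linefit.cpp:50: error: (-215:Assertion failed) count > 0 in function 'fitLine2D_wods'
```

Run:
```python
from seat import *
w=pickle.load(open("wrist2.pkl","rb"));s=pickle.load(open("scene0.pkl","rb"));sd=pickle.load(open("side0.pkl","rb"))
R={}
for n,d,a in(("w",w,((260,150),100,(210,60,330,190))),("s",s,((290,262),140,(260,230,340,290))),("d",sd,((246,196),150,(215,170,280,220)))):
    try: R[n],m=quad(d,*a);print(n,R[n].round(1).tolist(),m.sum())
    except Exception as e:print(n,"fail",str(e)[-60:])
for lo in(80,110,120,130,140):
    try: q,m=quad(w,(260,150),lo,(210,60,330,190));print(lo,m.sum(),q.round(1).tolist())
    except Exception as e:print(lo,"fail")
for lo in(110,120,130,150,160,170):
    try: q,m=quad(s,(290,262),lo,(260,230,340,290));print(lo,m.sum(),q.round(1).tolist())
    except Exception as e:print(lo,"fail")
obs=[((w,s,sd)["wsd".index(n)],q) for n,q in R.items()]
obs.append((s,np.array([[387,359],[433,345],[453,377],[408,391]])/1.4))
for i in range(len(obs)): p,r=fit([obs[i]]);print(p.round(3),np.degrees(p[2:]).round(2),"c",corners(p)[0].round(1),r.round(1))
p,r=fit(obs);print(p.round(3),np.degrees(p[2:]).round(2),"c",corners(p)[0].round(1),r.round(1))
b=onz(w,np.array([[279,22],[497,36],[472,284],[279,276]])/1.4,12);print(b.round(),b.mean(0))
```

```text
w [[228.4, 72.0], [309.2, 76.6], [330.3, 188.2], [231.7, 177.6]] 8765
s [[299.4, 245.0], [319.6, 266.1], [294.8, 277.9], [276.6, 255.5]] 743
d [[279.0, 170.0], [279.0, 203.6], [216.3, 207.1], [238.3, 170.0]] 1334
80 9238 [[227.6, 71.1], [310.2, 75.9], [330.6, 191.0], [230.9, 178.0]]
110 8525 [[228.7, 72.2], [309.3, 76.7], [329.1, 189.6], [231.8, 176.6]]
120 8078 [[229.0, 72.5], [313.1, 77.3], [302.6, 182.6], [232.0, 178.3]]
130 7854 [[229.5, 73.1], [312.5, 77.8], [302.4, 181.7], [232.7, 178.3]]
140 7615 [[230.1, 73.8], [312.1, 78.1], [301.9, 181.3], [233.3, 177.3]]
110 2814 [[339.0, 230.0], [339.0, 280.7], [260.0, 262.3], [260.0, 230.0]]
120 817 [[299.4, 243.9], [320.0, 266.6], [294.6, 278.5], [275.6, 254.8]]
130 778 [[299.8, 244.4], [319.7, 266.3], [294.6, 278.3], [276.0, 255.0]]
150 703 [[299.8, 245.4], [318.5, 266.0], [294.7, 277.6], [277.2, 255.7]]
160 668 [[299.7, 246.1], [318.7, 265.9], [294.7, 277.5], [277.5, 255.8]]
170 601 [[299.8, 246.4], [317.6, 266.1], [294.5, 276.3], [278.3, 256.1]]
[ 6.40489e+02 -4.28400e+01  2.05000e-01 -3.90000e-02] [11.72 -2.25] c [630.7 -42.5 107. ]
[... 153 characters left out ...]
 0.2 -0.8  0.4  0.8 -0.4]
[ 561.078 -152.023   10.1     14.524] [578.7  832.16] c [ 549.8 -124.2   22.5] [  8.3  -0.  -10.3  -0.1 -11.7  -0.    8.3   0. ]
[ 6.53162e+02 -4.42670e+01  3.73000e-01 -1.76000e-01] [ 21.4  -10.07] c [635.9 -41.2 104.7] [-2.5  0.3  2.2 -0.3  3.3 -0.7 -3.6  0.7]
[ 6.46946e+02 -4.34400e+01  3.25000e-01 -5.20000e-02] [18.61 -3.  ] c [631.6 -42.6 105.5] [  0.2   0.2   5.3   0.1 -26.1  -4.7   0.4   2.3   1.5   0.8   0.6   1.2
   0.1   0.5   1.9  -0.2  11.7 -16.2   0.4  10.  -16.   -9.2 -25.9   2.4
  -2.5  -2.4   3.9  -0.2   0.4  -0.5  -7.9  -1.6]
[[ 750.   34.   12.]
 [ 740. -133.   12.]
 [ 543. -121.   12.]
 [ 551.   46.   12.]] [646.23469259 -43.24286002  12.        ]
```

Run:
```python
from seat import *
w=pickle.load(open("wrist2.pkl","rb"));s=pickle.load(open("scene0.pkl","rb"))
g=cv2.cvtColor(w["pixels"],cv2.COLOR_RGB2GRAY).astype(float);gs=cv2.cvtColor(s["pixels"],cv2.COLOR_RGB2GRAY).astype(float)
# edge-based refine: maximise contrast across projected outline (just inside minus just outside)
def score(p,views):
    c,R,_=corners(p);t=np.linspace(-.85,.85,60);tot=0
    for d,im,wt in views:
        for k,(sa) in enumerate([1,-1,1,-1]):
            def pts(o):
                q=[[sa*(50+o),35*u,0] if k<2 else [50*u,sa*(35+o),0] for u in t]
                uv=proj(d,c+np.array(q)@R.T).astype(np.float32);return cv2.remap(im.astype(np.float32),uv[:,0].copy(),uv[:,1].copy(),cv2.INTER_LINEAR).ravel()
            tot+=wt*np.mean(np.clip(pts(-1.3)-pts(1.3),-30,80))
    return -tot
from scipy.optimize import minimize
qw=np.array([[228.4,72],[315,75.7],[305,183],[231.5,180.7]]);qs,_=quad(s,(290,262),140,(260,230,340,290))
for ob in([(w,qw)],[(w,qw),(s,qs)]):
    p,r=fit(ob);print(p.round(3),np.degrees(p[2:]).round(2),"c",corners(p)[0].round(1),r.round(1))
S=[p[0],p[1],p[2]*200,p[3]*200]
for v in([(w,g,1)],[(w,g,1),(s,gs,.5)]):
    o=min((minimize(lambda x:score([x[0],x[1],x[2]/200,x[3]/200],v),np.array(S)+dx,method="Nelder-Mead",options=dict(initial_simplex=np.array(S)+dx+np.r_[np.zeros((1,4)),4*np.eye(4)])) for dx in np.random.default_rng(0).normal(0,2,(5,4))),key=lambda o:o.fun)
    x=o.x;p2=[x[0],x[1],x[2]/200,x[3]/200];print(np.round(p2,3),np.degrees(p2[2:]).round(2),"c",corners(p2)[0].round(1),o.fun)
    print(proj(w,corners(p2)[2]).round(1).tolist())
u=np.array([[378,143]])/1.4
c,R,_=corners(p2)
for h in(5,8): o_,v=ray(w,u);lam=((c+h*R[:,2]-o_)@R[:,2])/(v[0]@R[:,2]);print("pin in seat frame",h,(R.T@(o_+lam*v[0]-c)).round(1))
np.save("seat.npy",p2)
```

```text
[ 6.4640e+02 -4.3496e+01  3.0700e-01 -4.7000e-02] [17.59 -2.67] c [631.9 -42.8 105.8] [ 0.2 -0.2 -0.6  0.1 -0.3  0.5  0.9 -0.4]
[ 6.46657e+02 -4.36480e+01  3.18000e-01 -4.60000e-02] [18.2  -2.66] c [631.7 -43.  105.6] [ 0.3  0.3 -0.4  0.5 -0.1  0.4  1.1 -0.4  1.5  0.8  0.6  1.4 -0.   0.5
  1.7 -0.3]
[ 6.4671e+02 -4.3021e+01  3.0100e-01 -5.4000e-02] [17.27 -3.12] c [632.5 -42.2 105.8] -293.35015869140625
[[228.3, 70.7], [314.1, 75.3], [303.8, 183.3], [231.3, 179.6]]
[ 6.46784e+02 -4.31580e+01  3.13000e-01 -5.60000e-02] [17.95 -3.18] c [632.  -42.3 105.7] -373.5877380371094
[[228.5, 71.4], [314.3, 76.2], [303.8, 183.5], [231.5, 179.7]]
pin in seat frame 5 [28.3  0.2  5. ]
pin in seat frame 8 [29.1  0.1  8. ]
```

The seat fit is consistent: axis (646.8,-43.2), tilt about 17.7°, yaw -3.1°. The pin lands at (28.3,0.2) in the seat frame, as it should. Now over the mallet.

>>> {"fn": "apply_moves", "kwargs": {
  "increments": [
    [0,4,-15,-31,-0.5],
    [0,4,-15,-31,-0.5],
    [0,4,-15,-31,-0.5],
    [0,4,-15,-31,-0.5],
    [0,4,-15,-31,-0.5],
    [0,4,-15,-31,-0.5],
    [0,4,-15,-31,-0.5],
    [0,4,-15,-31,-0.5],
    [0,4,-14,-29,-0.5],
    [0,2,-10,-27,-0.5]
  ]
}}

```text
t: 3.25
eef_pos: [418.6, 246.6, 223.2]
tcp_rot: [-1.211, 1.57, -2.696]
ft_force: [0.3, -0.1, -0.6]
opening: 1.0
```

Run:
```python
from h import *
import pickle
d=cam("wrist");save(d,"wrist3.png",s=1.4);pickle.dump(d,open("wrist3.pkl","wb"));plan((494,258,150),-85)
```

```text
pos [417.4 248.9 223.1] jaw -85.0 xaxis [-0.001  0.    -1.   ] shift [73.  77.2 -2.3] turn 0.0030236630966271605 F [-1.7  0.4 -0.4] open 1.003 t 3.3 q6 1.88
```

View pics/wrist3.png

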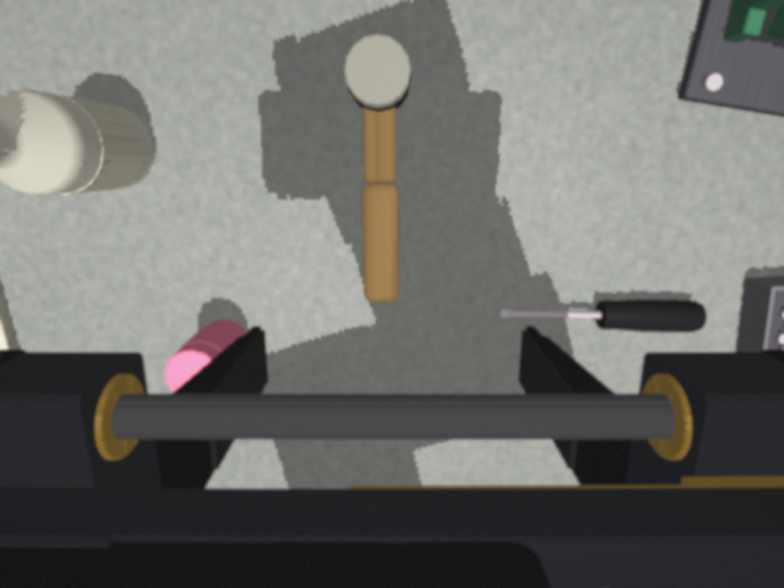

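Run:
```python
from h import *
import pickle
d=pickle.load(open("wrist3.pkl","rb"))
a=onz(d,np.array([[378,71]])/1.4,70)[0];b=onz(d,np.array([[380,184],[381,298]])/1.4,44)
print(a,b,np.linalg.norm(a[:2]-b[:,:2],axis=1)); m=a[:2]-b[1][:2];y=np.degrees(np.arctan2(m[1],m[0]));print("yaw",y)
n=a[:2]-45*m/np.linalg.norm(m); print("neck",n); plan((*n,28),y-90)
```

```text
[540.9034123  265.55777458  70.        ] [[473.86517814 259.65806883  44.        ]
 [393.36046868 252.51476196  44.        ]] [ 67.29733552 148.11833239]
yaw 5.051898366663314
neck [496.07822182 261.59516199]
pos [417.4 248.9 223.1] jaw -85.0 xaxis [-0.001  0.    -1.   ] shift [195.   79.7  -5.7] turn -0.04887470356668189 F [-1.7  0.4 -0.4] open 1.003 t 3.3 q6 1.88
```

Run:
```python
from h import *
import pickle
for n,u in(("scene",[577,235]),("side",[295,488]),("wrist3",[150,140])):
    d=pickle.load(open(n+("0" if n!="wrist3" else "")+".pkl","rb"));print(n,onz(d,np.array([u])/1.4,[0 if n!="wrist3" else 50][0]).round())
```

```text
scene [[478. 469.   0.]]
side [[484. 456.   0.]]
wrist3 [[490. 412.  50.]]
```

The bottle's near edge is at y≈428, so the gripper (edge at y≈352) clears it. Descending on the neck.

>>> {"fn": "apply_moves", "kwargs": {
  "increments": [
    [0.3,12,27,-2,0],
    [0.3,24,27,-2,0],
    [0.3,30,26,-2,0],
    [0.3,35,0,0,0],
    [0.3,35,0,0,0],
    [0.3,30,0,0,0],
    [0.3,20,0,0,0],
    [0.3,10,0,0,0],
    [0.3,0,0,0,0]
  ]
}}

```text
t: 4.2
eef_pos: [498.6, 258.1, 26.6]
tcp_rot: [-1.251, 1.569, -2.737]
ft_force: [0.4, 0.1, 0.7]
opening: 0.702
```

Run:
```python
from h import *
plan((496.1,261.6,27),-85)
d=cam("side");p=proj(d,[500,260,30])[0].astype(int);x,y=p;save(d,"side1.png",(x-60,y-50,x+60,y+40),5)
```

```text
pos [498.6 258.1  26.6] jaw -85.13 xaxis [-0.002 -0.001 -1.   ] shift [-0.4 -2.2 -3.7] turn -0.12510023251172697 F [0.4 0.1 0.7] open 0.702 t 4.2 q6 1.85
```

View pics/side1.png

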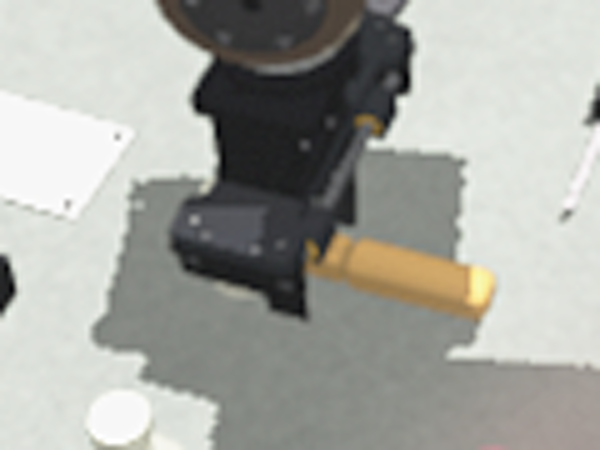

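The gripper straddles the neck. I'll correct the small offset, close and lift.

>>> {"fn": "apply_moves", "kwargs": {
  "increments": [
    [0.3,0,-2.2,-3.7,0],
    [0.6,0,0,0,0],
    [1,0,0,0,0],
    [1,0,0,0,0],
    [1,0,0,0,0],
    [1,0,0,0,0],
    [1,0,0,0,0],
    [1,0,0,0,0]
  ]
}}

```text
t: 5.05
eef_pos: [496.4, 261.9, 27.6]
tcp_rot: [-0.482, 1.571, -1.968]
ft_force: [-0.1, -0.3, -0.1]
opening: 0.228
```

>>> {"fn": "apply_moves", "kwargs": {
  "increments": [
    [1,-5,0,0,0],
    [1,-15,0,0,0],
    [1,-30,0,0,0],
    [1,-30,0,0,0],
    [1,-30,0,0,0],
    [1,-30,0,0,0],
    [1,-20,0,0,0]
  ]
}}

```text
t: 5.75
eef_pos: [496.4, 261.9, 189.7]
tcp_rot: [1.793, 1.57, 0.308]
ft_force: [0.6, 0.8, -4.0]
opening: 0.231
```

Run:
```python
from seat import *
p=np.load("seat.npy");c,R,_=corners(p);print(R.round(3))
t=c+R@[28,0,6];print("pin",t)
# gripping point with level mallet, head axis above pin
x=R[:,0]*[1,1,0];x/=np.linalg.norm(x);n=t-45*x;print("neck xy",n,"yaw",np.degrees(p[3]))
plan((n[0],n[1],200),np.degrees(p[3])-90)
```

```text
[[ 0.95   0.056 -0.308]
 [-0.053  0.998  0.017]
 [ 0.308  0.     0.951]]
pin [656.76049422 -43.71341705 120.00138102]
neck xy [611.83000325 -41.21322071 120.00138102] yaw -3.184988910342817
pos [496.4 261.9 189.7] jaw -85.12 xaxis [ 0.001  0.    -1.   ] shift [-10.3  89.2 311.9] turn 8.06484680109935 F [ 0.6  0.8 -4. ] open 0.231 t 5.75 q6 1.85
```

The mallet is held: opening is 22 mm and the load about 4 N. Moving over the pin, with the handle pointing down the slope.

>>> {"fn": "apply_moves", "kwargs": {
  "increments": [
    [1,-1,10.3,38.9,0],
    [1,-1,10.3,38.9,0],
    [1,-1,10.3,38.9,0],
    [1,-1,10.3,38.9,0],
    [1,-1,10.3,38.9,0],
    [1,-1,10.3,38.9,0],
    [1,-1,10.3,38.9,0],
    [1,-1,10.3,38.9,0],
    [1,0,0,0,4],
    [1,0,0,0,4]
  ]
}}

```text
t: 6.75
eef_pos: [604.7, -42.5, 195.2]
tcp_rot: [-1.629, 1.569, 3.024]
ft_force: [-0.3, 0.4, -2.9]
opening: 0.23
```

>>> {"fn": "apply_moves", "kwargs": {
  "increments": [
    [1,0,0,0,0],
    [1,0,0,0,0]
  ]
}}

```text
t: 6.95
eef_pos: [604.7, -41.0, 195.5]
tcp_rot: [-1.58, 1.57, 3.08]
ft_force: [0.2, -0.7, -4.0]
opening: 0.226
```

Run:
```python
from h import *
plan((605.1,-40.8,125.8),-93.2)
d=cam("wrist");e=cam("side");p=proj(e,[640,-40,130])[0].astype(int);x,y=p
a=cv2.resize(d["pixels"],(533,400));b=cv2.resize(e["pixels"][y-40:y+40,x-26:x+27],(265,400),interpolation=cv2.INTER_CUBIC)
cv2.imwrite("pics/m1.png",np.hstack([a,b])[:,:,::-1])
```

```text
pos [604.7 -41.  195.5] jaw -92.99 xaxis [-0.001  0.    -1.   ] shift [69.7  0.4 -0.2] turn 0.2051364927551731 F [ 0.2 -0.7 -4. ] open 0.226 t 6.95 q6 1.45
```

View pics/m1.png

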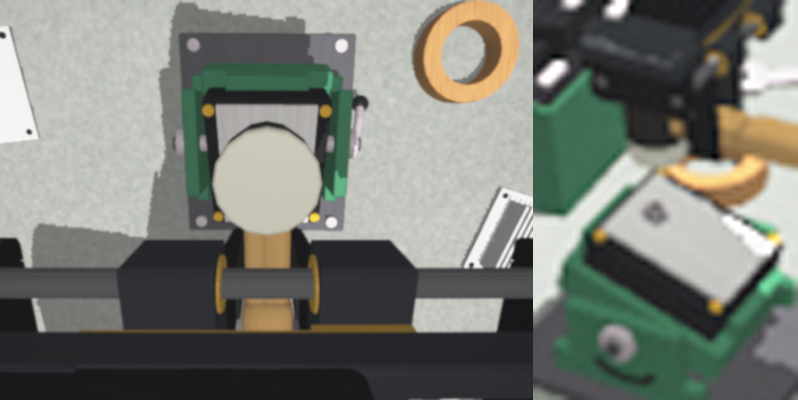

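The mallet head is level and centred over the seat line. Descending, with force checks from about z = 155.

>>> {"fn": "apply_moves", "kwargs": {
  "increments": [
    [1,15,0,0,0],
    [1,15,0,0,0],
    [1,8,0,0,0],
    [1,4,0,0,0],
    [1,2,0,0,0],
    [1,2,0,0,0]
  ]
}}

```text
t: 7.65
eef_pos: [605.1, -41.1, 150.3]
tcp_rot: [1.337, 1.57, -0.288]
ft_force: [-4.7, 0.5, 5.1]
opening: 0.231
```

>>> {"fn": "apply_moves", "kwargs": {
  "increments": [
    [1,1,0,0,0],
    [1,1,0,0,0],
    [1,1,0,0,0],
    [1,1,0,0,0]
  ]
}}

```text
t: 8.05
eef_pos: [605.8, -41.1, 147.1]
tcp_rot: [1.481, 1.568, -0.144]
ft_force: [-1.8, 1.0, 7.2]
opening: 0.226
```

>>> {"fn": "apply_moves", "kwargs": {
  "increments": [
    [1,1,0,0,0],
    [1,1,0,0,0],
    [1,1,0,0,0],
    [1,1,0,0,0]
  ]
}}

```text
t: 8.45
eef_pos: [605.2, -41.0, 143.1]
tcp_rot: [1.49, 1.569, -0.135]
ft_force: [-6.0, 1.6, 7.8]
opening: 0.23
```

>>> {"fn": "apply_moves", "kwargs": {
  "increments": [
    [1,1.5,0,0,0],
    [1,1.5,0,0,0],
    [1,1.5,0,0,0],
    [1,1.5,0,0,0]
  ]
}}

```text
t: 8.85
eef_pos: [604.2, -40.9, 136.8]
tcp_rot: [-1.598, 1.57, 3.061]
ft_force: [-10.3, 1.9, 9.2]
opening: 0.233
```

>>> {"fn": "apply_moves", "kwargs": {
  "increments": [
    [1,1.5,0,0,0],
    [1,1.5,0,0,0],
    [1,1.5,0,0,0],
    [1,1,0,0,0]
  ]
}}

```text
t: 9.25
eef_pos: [603.9, -40.8, 131.1]
tcp_rot: [-1.621, 1.569, 3.037]
ft_force: [-10.8, 1.6, 7.9]
opening: 0.228
```

>>> {"fn": "apply_moves", "kwargs": {
  "increments": [
    [1,1,0,0,0],
    [1,1,0,0,0],
    [1,1,0,0,0],
    [1,1,0,0,0]
  ]
}}

```text
t: 9.65
eef_pos: [603.9, -40.8, 127.0]
tcp_rot: [-1.624, 1.569, 3.034]
ft_force: [-10.6, 1.2, 8.3]
opening: 0.228
```

>>> {"fn": "apply_moves", "kwargs": {
  "increments": [
    [1,1,0,0,0],
    [1,1,0,0,0],
    [1,0,0,0,0]
  ]
}}

```text
t: 9.95
eef_pos: [603.9, -40.8, 125.0]
tcp_rot: [-1.635, 1.569, 3.024]
ft_force: [-10.4, 1.4, 6.6]
opening: 0.231
```

>>> {"fn": "apply_moves", "kwargs": {
  "increments": [
    [1,1,0,0,0],
    [1,1,0,0,0],
    [1,0,0,0,0]
  ]
}}

```text
t: 10.25
eef_pos: [604.0, -40.8, 123.1]
tcp_rot: [-1.643, 1.569, 3.015]
ft_force: [-10.0, 1.8, 7.8]
opening: 0.228
```

>>> {"fn": "apply_moves", "kwargs": {
  "increments": [
    [1,1,0,0,0],
    [1,1,0,0,0],
    [1,0,0,0,0]
  ]
}}

```text
t: 10.55
eef_pos: [604.1, -40.8, 122.5]
tcp_rot: [-1.528, 1.57, 3.131]
ft_force: [-16.5, 2.0, 20.7]
opening: 0.228
```

Run:
```python
from h import *
plan((605.1,-40.8,125.8),-93.2)
e=cam("side");p=proj(e,[630,-40,120])[0].astype(int);x,y=p
save(e,"m2.png",(x-45,y-45,x+45,y+40),6)
```

```text
pos [604.1 -40.8 122.5] jaw -93.1 xaxis [-0.001  0.    -1.   ] shift [-3.3  1.  -0. ] turn 0.10345491537322005 F [-16.5   2.   20.7] open 0.228 t 10.55 q6 1.45
```

View pics/m2.png

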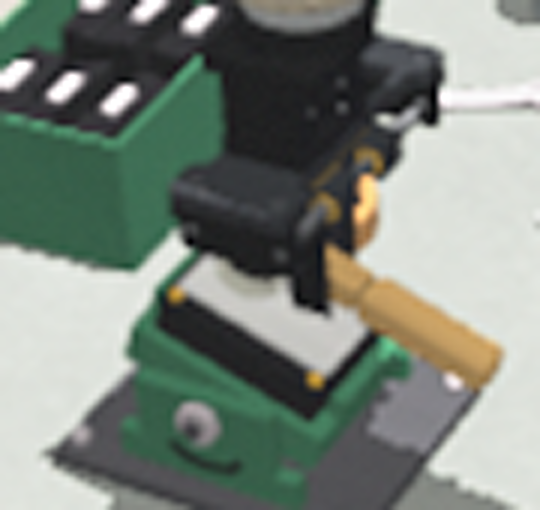

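The force jumped to about 27 N with the handle lying parallel to the slope, so the face is seating. Pressing a little more to finish.

>>> {"fn": "apply_moves", "kwargs": {
  "increments": [
    [1,1,0,0,0],
    [1,1,0,0,0],
    [1,0,0,0,0]
  ]
}}

```text
t: 10.9
eef_pos: [604.1, -40.8, 121.8]
tcp_rot: [1.142, 1.57, -0.482]
ft_force: [-20.1, 4.4, 33.9]
opening: 0.229
```

>>> {"fn": "apply_moves", "kwargs": {
  "increments": [
    [1,1,0,0,0],
    [1,0,0,0,0]
  ]
}}

```text
t: 11.1
eef_pos: [604.1, -40.8, 121.5]
tcp_rot: [1.239, 1.57, -0.386]
ft_force: [-22.6, 3.9, 39.7]
opening: 0.229
```

Stiff now: 45 N for 0.3 mm. Lifting clear and looking.

>>> {"fn": "apply_moves", "kwargs": {
  "increments": [
    [1,-5,0,0,0],
    [1,-15,0,0,0],
    [1,-25,-10,0,0],
    [1,-30,-20,0,0],
    [1,-15,-25,0,0],
    [1,0,-15,0,0],
    [1,0,0,0,0],
    [1,0,0,0,0]
  ]
}}

```text
t: 11.9
eef_pos: [535.7, -37.4, 207.4]
tcp_rot: [1.365, 1.57, -0.26]
ft_force: [-0.3, -0.0, -3.1]
opening: 0.229
```

Run:
```python
from h import *
import pickle
plan((496.4,261.9,190),-85.1)
d=cam("wrist");pickle.dump(d,open("wrist4.pkl","wb"));x,y=proj(d,[635,-42,106])[0].astype(int)
a=d["pixels"][max(0,y-75):y+75,x-60:x+60];a=cv2.resize(a,None,fx=600/a.shape[0],fy=600/a.shape[0],interpolation=cv2.INTER_CUBIC)
cv2.imwrite("pics/m3.png",a[:,:,::-1])
```

```text
pos [535.7 -37.4 207.4] jaw -93.13 xaxis [ 0.001 -0.    -1.   ] shift [  17.2  -55.6 -296.7] turn -8.026870285795525 F [-0.3 -0.  -3.1] open 0.229 t 11.9 q6 1.43
```

View pics/m3.png

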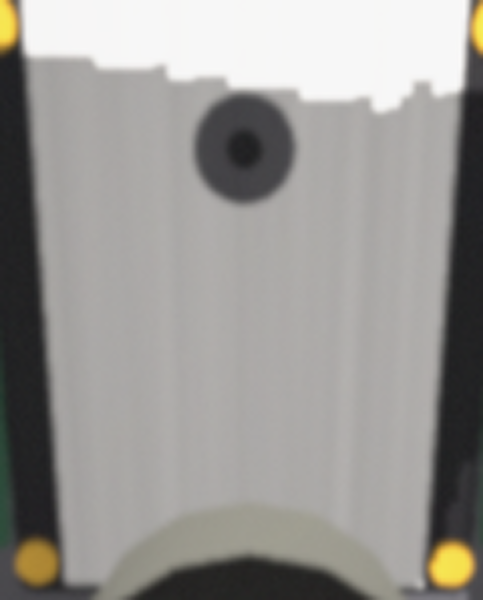

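The pin now shows only as a flat dark disc with no side visible, so it's down. I've viewed 10 pictures, which leaves two. Returning the mallet to where it stood.

>>> {"fn": "apply_moves", "kwargs": {
  "increments": [
    [1,0,-7,-37,0],
    [1,0,-7,-37,0],
    [1,0,-7,-37,0],
    [1,0,-7,-37,0],
    [1,0,-7,-37,0],
    [1,5,-7,-37,0],
    [1,5,-7,-37,0],
    [1,7,-7,-37,0],
    [1,20,0,0,-4],
    [1,25,0,0,-4]
  ]
}}

```text
t: 12.95
eef_pos: [496.0, 263.1, 144.4]
tcp_rot: [1.817, 1.569, 0.336]
ft_force: [-0.6, 0.1, -4.1]
opening: 0.229
```

>>> {"fn": "apply_moves", "kwargs": {
  "increments": [
    [1,30,0,0,0],
    [1,30,0,0,0],
    [1,20,0,0,0],
    [1,10,0,0,0],
    [1,5,0,0,0],
    [1,0,0,0,0]
  ]
}}

```text
t: 13.55
eef_pos: [495.6, 261.4, 49.8]
tcp_rot: [-0.996, 1.571, -2.482]
ft_force: [-0.0, -0.4, -2.8]
opening: 0.227
```

Run:
```python
from h import *
plan((496.4,261.9,24),-85.1)
```

```text
pos [495.6 261.4  49.8] jaw -85.12 xaxis [-0. -0. -1.] shift [25.8  0.8 -0.4] turn -0.020433256801695165 F [-0.  -0.4 -2.8] open 0.227 t 13.55 q6 1.85
```

>>> {"fn": "apply_moves", "kwargs": {
  "increments": [
    [1,8,0,0,0],
    [1,6,0,0,0],
    [1,3,0,0,0],
    [1,3,0,0,0],
    [1,0,0,0,0]
  ]
}}

```text
t: 14.05
eef_pos: [495.5, 261.3, 30.0]
tcp_rot: [1.573, 1.571, 0.088]
ft_force: [1.3, 0.7, -1.7]
opening: 0.227
```

>>> {"fn": "apply_moves", "kwargs": {
  "increments": [
    [1,2,0,0,0],
    [1,2,0,0,0],
    [1,1,0,0,0],
    [1,0,0,0,0]
  ]
}}

```text
t: 14.45
eef_pos: [495.2, 261.3, 24.9]
tcp_rot: [-1.036, 1.571, -2.522]
ft_force: [1.0, 0.1, -0.9]
opening: 0.232
```

>>> {"fn": "apply_moves", "kwargs": {
  "increments": [
    [1,1,0,0,0],
    [1,1,0,0,0],
    [1,1,0,0,0],
    [1,0,0,0,0]
  ]
}}

```text
t: 14.85
eef_pos: [495.2, 261.3, 21.9]
tcp_rot: [-1.032, 1.571, -2.517]
ft_force: [1.8, -0.2, -1.2]
opening: 0.23
```

>>> {"fn": "apply_moves", "kwargs": {
  "increments": [
    [1,1,0,0,0],
    [1,0,0,0,0]
  ]
}}

```text
t: 15.05
eef_pos: [495.3, 261.3, 21.0]
tcp_rot: [-0.508, 1.571, -1.994]
ft_force: [2.2, 1.0, -0.6]
opening: 0.231
```

>>> {"fn": "apply_moves", "kwargs": {
  "increments": [
    [1,1,0,0,0],
    [1,1,0,0,0],
    [1,0,0,0,0]
  ]
}}

```text
t: 15.35
eef_pos: [495.5, 261.4, 19.8]
tcp_rot: [1.667, 1.57, 0.182]
ft_force: [-0.6, -0.2, 8.4]
opening: 0.229
```

Run:
```python
from h import *
plan((496.4,261.9,24),-85.1); print(status.state()["moment"])
e=cam("side");p=proj(e,[480,260,30])[0].astype(int);x,y=p
save(e,"m4.png",(x-55,y-45,x+60,y+40),6)
```

```text
pos [495.5 261.4  19.8] jaw -85.12 xaxis [ 0.001  0.    -1.   ] shift [-4.2  1.  -0.5] turn -0.015941733634548427 F [-0.6 -0.2  8.4] open 0.229 t 15.35 q6 1.85
[-0.15316342  0.38041324 -0.02176817]
```

View pics/m4.png

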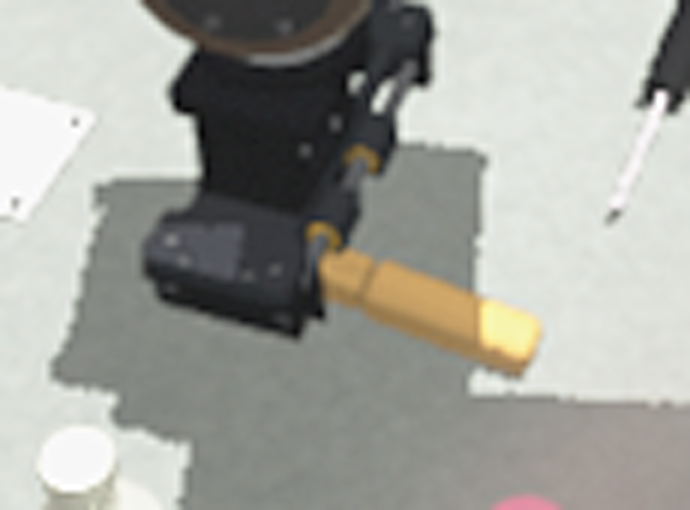

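Handle end and head edge both rest on the bench, handle slightly down. Releasing should let it settle onto its face.

>>> {"fn": "apply_moves", "kwargs": {
  "increments": [
    [0.7,-1,0,0,0],
    [0.6,0,0,0,0],
    [0.5,0,0,0,0],
    [0.4,0,0,0,0],
    [0.4,0,0,0,0],
    [0.4,-10,0,0,0],
    [0.4,-30,0,0,0],
    [0.3,-40,0,0,0],
    [0,-45,0,0,0],
    [0,-45,0,0,0]
  ]
}}

```text
t: 16.4
eef_pos: [494.9, 261.1, 192.5]
tcp_rot: [-0.436, 1.571, -1.922]
ft_force: [0.6, 0.0, -0.1]
opening: 0.795
```

Run:
```python
from seat import *
plan((450,-310,220),-109)
d=cam("side");s=cam("scene");w=cam("wrist")
for n,x in(("sideB",d),("sceneB",s)):pickle.dump(x,open(n+".pkl","wb"))
# mallet compare before/after: white head-top blob and handle blob
for n,x,z in(("scene0",pickle.load(open("scene0.pkl","rb")),0),("sceneB",s,0),("side0",pickle.load(open("side0.pkl","rb")),0),("sideB",d,0)):
    px=x["pixels"].astype(int);o=((px[:,:,0]-px[:,:,2]>60)&(px[:,:,1]-px[:,:,2]>25)).astype(np.uint8)
    c=proj(x,[450,257,35])[0].astype(int);k=np.zeros_like(o);k[c[1]-35:c[1]+35,c[0]-40:c[0]+40]=1;o*=k
    ys,xs=np.nonzero(o);print(n,len(xs),"handle centroid",xs.mean().round(1),ys.mean().round(1),"x",xs.min(),xs.max(),"y",ys.min(),ys.max())
```

```text
pos [494.9 261.1 192.5] jaw -85.12 xaxis [-0. -0. -1.] shift [-27.4 -93.3 565.3] turn 23.878723266711788 F [ 0.6  0.  -0.1] open 0.795 t 16.4 q6 1.85
scene0 281 handle centroid 352.0 181.0 x 337 367 y 167 197
sceneB 53 handle centroid 347.0 176.1 x 339 355 y 169 185
side0 421 handle centroid 255.9 286.0 x 232 278 y 277 295
sideB 411 handle centroid 256.6 286.2 x 233 278 y 277 296
```

In the side view the mallet's handle blob matches the starting picture within 1 px, so it stands upright in its old place. Now the heat sink.

>>> {"fn": "apply_moves", "kwargs": {
  "increments": [
    [0,0,-7.1,45.5,0],
    [0,0,-7.1,45.5,0],
    [0,0,-7.1,45.5,0],
    [0,0,-7.1,45.5,0],
    [0,0,-7.1,45.5,0],
    [0,0,-7.1,45.5,0],
    [0,0,-7.1,45.5,0],
    [0,0,-7.1,45.5,0],
    [0,0,-7.1,45.5,0],
    [0,0,-7.1,45.5,0]
  ]
}}

```text
t: 17.55
eef_pos: [462.3, -199.7, 189.4]
tcp_rot: [-2.155, 1.569, 2.642]
ft_force: [1.6, 0.1, -0.0]
opening: 0.999
```

>>> {"fn": "apply_moves", "kwargs": {
  "increments": [
    [0,0,-7.1,45.5,0],
    [0,0,-7.1,45.5,0],
    [0,0,0,0,8.5],
    [0,0,0,0,8.5],
    [0,0,0,0,8.3],
    [0,0,0,0,0],
    [0,0,0,0,0]
  ]
}}

```text
t: 18.25
eef_pos: [456.6, -289.7, 189.5]
tcp_rot: [-1.836, 1.57, 2.524]
ft_force: [-0.2, -0.3, 0.3]
opening: 0.999
```

Run:
```python
from h import *
import pickle
plan((522,-314,150),-110.4)
d=cam("wrist");pickle.dump(d,open("wrist5.pkl","wb"))
s=cam("scene");pickle.dump(s,open("sceneC.pkl","wb"));e=cam("side");pickle.dump(e,open("sideC.pkl","wb"))
x,y=proj(d,[522,-314,6])[0].astype(int);print(x,y);print(proj(d,[[580,-298,6],[555,-363,6],[463,-330,6],[490,-264,6]]).round())
g=cv2.cvtColor(d["pixels"],cv2.COLOR_RGB2GRAY);print(g[max(y-90,0):y+90:12,x-84:x+85:12])
```

```text
pos [ 456.6 -289.7  189.5] jaw -110.17 xaxis [-0.001  0.001 -1.   ] shift [39.5 69.8  0.3] turn 0.23350887147395838 F [-0.2 -0.3  0.3] open 0.999 t 18.25 q6 1.24
280 116
[[243.  62.]
 [318.  63.]
 [317. 169.]
 [245. 166.]]
[[ 99 139 159 164 163 159 161 156 164 165 158 162 166 162 163]
 [ 99  99  96  96 161 160 160 163 158 165 160 161 162 163 160]
 [101  99 101  97 103  98 103 120 169 164 162 168 161 169 165]
 [ 99  98  98  98 138 148 149 151 155 238 233 168 165 166 162]
 [ 97  96 100 102 158 161 156 164 147 243 240 168 164 161 169]
 [ 98  99 102 102 157 161 152 163 147 238 154 102 164 166 168]
 [ 99 100 105  99 156 161 151 162 150 163 152  98 170 156 168]
 [106  99 102 105 151 160 146 162 154 162 143 102 166 160 167]
 [105 106 103 101 145 159 142 162 219 160 143 105 169 168 161]
 [101 102 104 102 139 156 141 171 209 159 137 102 168 167 172]
 [ 98 101 102 105 129 154 140 239 197 156 128 106 170 167 173]
 [102 101 102 100 118 151 143 187 146 155 123 116 171 176 175]
 [100 102 103 101 106 171 198 195 194 187 175 172 172 165 169]
 [100 101 103 103 106 173 171 169 172 167 165 168 170 169 169]
 [104 102 103 104 169 170 168 176 175 170 170 173 171 171 166]]
```

```bash
cat > sink.py <<'E'
from seat import *
from scipy.optimize import minimize
def gmag(d):
    g=cv2.GaussianBlur(cv2.cvtColor(d["pixels"],cv2.COLOR_RGB2GRAY).astype(np.float32),(0,0),1.0)
    return np.minimum(np.hypot(cv2.Sobel(g,cv2.CV_32F,1,0),cv2.Sobel(g,cv2.CV_32F,0,1))/4,18)
t=np.linspace(-.93,.93,60)
def rect(L,W,z): return [np.array([[s*L/2,W/2*u,z] for u in t]) for s in(1,-1)]+[np.array([[L/2*u,s*W/2,z] for u in t]) for s in(1,-1)]
def sample(im,uv): uv=uv.astype(np.float32);return cv2.remap(im,uv[:,0].copy(),uv[:,1].copy(),cv2.INTER_LINEAR).ravel()
def fitpose(views,pose,x0,segs,sig,n=12):
    """pose(x)->(origin,R); maximise gradient along the projected segments"""
    G=[(d,gmag(d),w) for d,w in views]
    def f(x):
        o,R=pose(x);return -sum(w*np.mean([sample(g,proj(d,o+q@R.T)).mean() for q in segs]) for d,g,w in G)
    x0=np.array(x0,float);sig=np.array(sig);rng=np.random.default_rng(1);b=None
    for i in range(n):
        s=x0+(rng.normal(0,1,len(x0))*sig if i else 0)
        o=minimize(f,s,method="Nelder-Mead",options=dict(initial_simplex=s+np.r_[np.zeros((1,len(s))),np.diag(sig)],xatol=.02))
        if b is None or o.fun<b.fun:b=o
    return b.x,b.fun
E
python3 - <<'E'
from sink import *
flat=lambda x:(np.array([x[0],x[1],0]),Ro.from_euler("z",x[2],degrees=True).as_matrix())
w=pickle.load(open("wrist5.pkl","rb"));s=pickle.load(open("sceneC.pkl","rb"));e=pickle.load(open("sideC.pkl","rb"));w1=pickle.load(open("wrist1.pkl","rb"))
P=rect(100,70,6)
for n,v,sg in(("w5",[(w,1)],P),("w1",[(w1,1)],P),("scene",[(s,1)],P),("side",[(e,1)],P),("w5+w1+scene+side",[(w,1),(w1,.7),(s,.7),(e,.5)],P),("scene0",[(pickle.load(open("scene0.pkl","rb")),1)],P)):
    x,f=fitpose(v,flat,[522,-314,-20.4],sg,[3,3,2]);print(n,x.round(2),round(f,2))
E
```

```text
w5 [ 521.97 -312.43  -19.48] -17.99
w1 [ 522.09 -312.52  -19.36] -17.99
scene [ 523.88 -315.98  -19.31] -16.44
side [ 526.79 -319.63  -23.1 ] -17.48
w5+w1+scene+side [ 522.22 -313.12  -19.69] -49.32
scene0 [ 519.1  -314.57  -20.24] -17.68
```

The heat sink is at (522.1,-312.7), yaw -19.5°. The wrist fits agree within 0.2 mm; the scene camera agrees within about 3 mm and the side camera within about 8. Descending over the fins with the fingertips staying 3.5 mm above the plate.

>>> {"fn": "apply_moves", "kwargs": {
  "increments": [
    [0,10,23,-0.3,-0.7],
    [0,15,23,-0.3,0],
    [0,25,23.4,-0.4,0],
    [0,30,0,0,0],
    [0,30,0,0,0],
    [0,25,0,0,0],
    [0,15,0,0,0],
    [0.2,9,0,0,0],
    [0.3,5,0,0,0],
    [0.3,0,0,0,0]
  ]
}}

```text
t: 19.4
eef_pos: [522.6, -312.8, 26.3]
tcp_rot: [1.084, 1.57, -0.831]
ft_force: [0.1, 0.3, 0.0]
opening: 0.803
```

Run:
```python
from h import *
plan((522.1,-312.7,20.5),-109.5)
```

```text
pos [ 522.6 -312.8   26.3] jaw -109.7 xaxis [ 0. -0. -1.] shift [ 5.8 -0.5  0. ] turn -0.2032094404717526 F [0.1 0.3 0. ] open 0.803 t 19.4 q6 1.27
```

>>> {"fn": "apply_moves", "kwargs": {
  "increments": [
    [0.3,5.8,-0.5,0,-0.2],
    [0.4,0,0,0,0],
    [0.5,0,0,0,0],
    [0.7,0,0,0,0],
    [1,0,0,0,0],
    [1,0,0,0,0],
    [1,0,0,0,0],
    [1,0,0,0,0],
    [1,0,0,0,0]
  ]
}}

```text
t: 20.3
eef_pos: [522.1, -312.6, 20.6]
tcp_rot: [1.117, 1.57, -0.795]
ft_force: [-1.2, -0.1, 4.9]
opening: 0.419
```

Run:
```python
from h import *
plan((522.1,-312.7,20.5),-109.5)
```

```text
pos [ 522.1 -312.6   20.6] jaw -109.52 xaxis [ 0. -0. -1.] shift [0.1 0.  0.1] turn -0.02192095808423744 F [-1.2 -0.1  4.9] open 0.419 t 20.3 q6 1.26
```

Gripped: opening is 39.8 mm, matching the fins. Lifting and moving above the seat.

>>> {"fn": "apply_moves", "kwargs": {
  "increments": [
    [1,-5,0,0,0],
    [1,-20,0,0,0],
    [1,-35,0,0,0],
    [1,-40,0,0,0],
    [1,-40,0,0,0],
    [1,-35,0,0,0],
    [1,-10,1,-30,0],
    [1,0,1,-40,0],
    [1,0,1,-40,0],
    [1,0,1,-40,0]
  ]
}}

```text
t: 21.3
eef_pos: [575.9, -171.0, 205.4]
tcp_rot: [-1.464, 1.57, 2.908]
ft_force: [0.0, 0.2, -1.7]
opening: 0.421
```

>>> {"fn": "apply_moves", "kwargs": {
  "increments": [
    [1,0,1,-40,0],
    [1,0,1,-40,0],
    [1,0,0.7,-40,0],
    [1,0,0,-19.6,0],
    [1,0,0,0,-8.1],
    [1,0,0,0,-8.2],
    [1,0,0,0,0],
    [1,0,0,0,0]
  ]
}}

```text
t: 22.1
eef_pos: [624.9, -41.8, 205.2]
tcp_rot: [-1.575, 1.57, 3.077]
ft_force: [1.0, -0.1, -1.5]
opening: 0.421
```

Run:
```python
from sink import *
plan((625.2,-41.9,125.2),-93.2)
for n in("scene","side","wrist"): pickle.dump(cam(n),open(n+"D.pkl","wb"))
# held sink pose in scene/side with level assumption: x along TCP yaw
st=status.state();
```

```text
pos [624.9 -41.8 205.2] jaw -93.47 xaxis [-0.  0. -1.] shift [80.   0.4  0. ] turn -0.2708852855014783 F [ 1.  -0.1 -1.5] open 0.421 t 22.1 q6 1.46
```

Run:
```python
from sink import *
w=pickle.load(open("wristD.pkl","rb"));s=status.state();T=s["eef_pos"];yaw=-3.47
def pose(x):
    R=Ro.from_euler("z",yaw+x[2],degrees=True).as_matrix()@Ro.from_euler("y",-(x[3] if len(x)>3 else 0),degrees=True).as_matrix()
    return T-[0,0,20.6]+R@[x[0],x[1],0],R
u=np.linspace(.3,.97,40)
segs=[rect(100,70,6)[0],np.array([[50*a,35,6] for a in u]),np.array([[50*a,-35,6] for a in u])]
print("proj edge",proj(w,pose([0,0,0])[0]+np.array([[50,35,6],[50,-35,6],[15,35,6],[15,-35,6]])@pose([0,0,0])[1].T).round(1).tolist())
for x0,sg in(([0,0,0],[2,1,1]),([0,0,0,0],[2,1,1,2])):
    x,f=fitpose([(w,1)],pose,x0,segs,sg);print(x.round(2),f)
im=w["pixels"].copy()
for q in segs:
    for p in proj(w,pose(x)[0]+q@pose(x)[1].T): cv2.circle(im,tuple(int(v) for v in p.round()),0,(255,0,0),-1)
cv2.imwrite("pics/D.png",cv2.resize(im,None,fx=1.4,fy=1.4)[:,:,::-1])
```

```text
proj edge [[210.4, 159.3], [350.2, 159.4], [213.7, 225.9], [346.8, 226.0]]
[-0.33 -0.03  0.04] -17.835491180419922
[0.06 0.14 0.05 1.71] -17.83642578125
```

The held sink is centred under the TCP within 0.3 mm and square to it. Descending; first touch is expected near z≈140.

>>> {"fn": "apply_moves", "kwargs": {
  "increments": [
    [1,15,0.3,0,-0.2],
    [1,20,0,0,0],
    [1,12,0,0,0],
    [1,6,0,0,0],
    [1,4,0,0,0],
    [1,2,0,0,0],
    [1,1,0,0,0],
    [1,0,0,0,0]
  ]
}}

```text
t: 23.05
eef_pos: [625.5, -41.8, 145.7]
tcp_rot: [1.339, 1.57, -0.284]
ft_force: [0.4, 0.8, -1.4]
opening: 0.421
```

>>> {"fn": "apply_moves", "kwargs": {
  "increments": [
    [1,1,0,0,0],
    [1,1,0,0,0],
    [1,1,0,0,0],
    [1,1,0,0,0]
  ]
}}

```text
t: 23.45
eef_pos: [625.4, -41.8, 141.3]
tcp_rot: [0.748, 1.571, -0.875]
ft_force: [-0.3, -0.9, -2.2]
opening: 0.421
```

>>> {"fn": "apply_moves", "kwargs": {
  "increments": [
    [1,1,0,0,0],
    [1,1,0,0,0],
    [1,1,0,0,0],
    [1,1,0,0,0]
  ]
}}

```text
t: 23.85
eef_pos: [624.9, -41.8, 138.1]
tcp_rot: [-1.205, 1.57, -2.828]
ft_force: [-7.2, 0.7, 8.2]
opening: 0.422
```

Contact came at z≈139–140 as predicted. Continuing so it pivots in the grip to the slope.

>>> {"fn": "apply_moves", "kwargs": {
  "increments": [
    [1,1,0,0,0],
    [1,1,0,0,0],
    [1,1,0,0,0],
    [1,1,0,0,0],
    [1,1,0,0,0]
  ]
}}

```text
t: 24.35
eef_pos: [624.6, -41.8, 133.0]
tcp_rot: [-1.452, 1.57, -3.075]
ft_force: [-7.8, 1.0, 7.4]
opening: 0.418
```

>>> {"fn": "apply_moves", "kwargs": {
  "increments": [
    [1,1,0,0,0],
    [1,1,0,0,0],
    [1,1,0,0,0],
    [1,1,0,0,0]
  ]
}}

```text
t: 24.75
eef_pos: [624.7, -41.8, 129.0]
tcp_rot: [-1.438, 1.57, -3.061]
ft_force: [-7.3, 0.3, 7.5]
opening: 0.422
```

>>> {"fn": "apply_moves", "kwargs": {
  "increments": [
    [1,1,0,0,0],
    [1,1,0,0,0],
    [1,0,0,0,0]
  ]
}}

```text
t: 25.05
eef_pos: [624.9, -41.8, 127.2]
tcp_rot: [-1.21, 1.57, -2.833]
ft_force: [-7.1, -0.3, 7.8]
opening: 0.419
```

>>> {"fn": "apply_moves", "kwargs": {
  "increments": [
    [1,1,0,0,0],
    [1,1,0,0,0],
    [1,0,0,0,0]
  ]
}}

```text
t: 25.35
eef_pos: [625.1, -41.8, 125.4]
tcp_rot: [0.755, 1.571, -0.868]
ft_force: [-7.0, 1.1, 9.3]
opening: 0.42
```

>>> {"fn": "apply_moves", "kwargs": {
  "increments": [
    [1,1,0,0,0],
    [1,0,0,0,0]
  ]
}}

```text
t: 25.55
eef_pos: [625.1, -41.8, 124.5]
tcp_rot: [1.129, 1.57, -0.495]
ft_force: [-6.5, 0.0, 9.5]
opening: 0.418
```

Run:
```python
from h import *
print(plan((625.2,-41.9,125.2),-93.2).shape, status.state()["moment"])
```

```text
pos [625.1 -41.8 124.5] jaw -93.02 xaxis [ 0. -0. -1.] shift [-0.7  0.1  0.1] turn 0.1830410783244929 F [-6.5  0.   9.5] open 0.418 t 25.55 q6 1.45
(3, 3) [ 0.01352689  0.70443049 -0.0644036 ]
```

>>> {"fn": "apply_moves", "kwargs": {
  "increments": [
    [1,1,0,0,0],
    [1,0,0,0,0]
  ]
}}

```text
t: 25.75
eef_pos: [625.2, -41.8, 124.0]
tcp_rot: [1.22, 1.57, -0.403]
ft_force: [-8.4, 0.5, 15.6]
opening: 0.418
```

>>> {"fn": "apply_moves", "kwargs": {
  "increments": [
    [1,1,0,0,0],
    [1,0,0,0,0]
  ]
}}

```text
t: 25.95
eef_pos: [625.2, -41.8, 123.9]
tcp_rot: [1.326, 1.569, -0.298]
ft_force: [-11.3, 1.8, 23.8]
opening: 0.418
```

Run:
```python
from h import *
print(plan((625.2,-41.9,125.2),-93.2).shape, status.state()["moment"])
```

```text
pos [625.2 -41.8 123.9] jaw -93.02 xaxis [ 0.001 -0.    -1.   ] shift [-1.3 -0.   0.1] turn 0.18405947131645917 F [-11.3   1.8  23.8] open 0.418 t 25.95 q6 1.45
(3, 3) [ 1.42250013e-01  1.50600261e+00 -1.03302735e-04]
```

Stiff now (23 N, z static), so it's flush. Checking the outline against the seat with same-camera before/after fits.

Run:
```python
from sink import *
for n in("scene","side","wrist"): pickle.dump(cam(n),open(n+"E.pkl","wb"))
L=lambda n:pickle.load(open(n+".pkl","rb"))
yaw0=-3.18
def pose(x): # x: dx,dy,dz in seat frame of nominal, yaw, tilt
    p=np.load("seat.npy");c,R,_=corners(p)
    return c+R@np.array([x[0],x[1],0]),Ro.from_euler("z",p[3]+np.radians(x[2])).as_matrix()@Ro.from_euler("y",-p[2]-np.radians(x[3])).as_matrix()
S0=rect(100,70,0);S6=rect(100,70,6)
u=np.linspace(-.2,.95,50)
for n in("wrist2","scene0","sceneB","sideB"): x,f=fitpose([(L(n),1)],pose,[0,0,0,0],S0,[1.5,1,1,1.5]);print("seat",n,x.round(2),round(f,2))
W6=[S6[0],np.array([[50*a,35,6] for a in u]),np.array([[50*a,-35,6] for a in u])]
print("wrist seat-corners pix",proj(L("wristE"),pose([0,0,0,0])[0]+np.array([[50,35,6],[50,-35,6],[-50,35,6],[-50,-35,6]])@pose([0,0,0,0])[1].T).round().tolist())
for n,s in(("wristE",W6),("sceneE",S6),("sideE",S6)): x,f=fitpose([(L(n),1)],pose,[0,0,0,0],s,[1.5,1,1,1.5]);print("sink",n,x.round(2),round(f,2))
w,s,d=L("wristE"),L("sceneE"),L("sideE")
def crop(d,h,P=[630,-42,110]):
    x,y=proj(d,P)[0].astype(int);x0=max(x-h,0);y0=max(y-h,0);return cv2.resize(d["pixels"][y0:y+h,x0:x+h],(400,400),interpolation=cv2.INTER_CUBIC)
cv2.imwrite("pics/E.png",np.hstack([crop(w,100),crop(d,48)])[:,:,::-1])
```

```text
seat wrist2 [0.23 0.29 0.02 0.4 ] -18.0
seat scene0 [-0.04 -0.98  0.93 -0.6 ] -18.0
seat sceneB [-0.04 -0.98  0.93 -0.6 ] -18.0
seat sideB [-36.02 -34.38  44.17  39.74] -17.74
wrist seat-corners pix [[203.0, 158.0], [358.0, 159.0], [222.0, 310.0], [338.0, 310.0]]
sink wristE [ 3.52 -0.64  0.59  2.22] -17.97
sink sceneE [ 6.53 -2.48  0.1  -2.38] -16.83
sink sideE [-10.88  -4.46 -14.08  -7.13] -16.53
```

View pics/E.png

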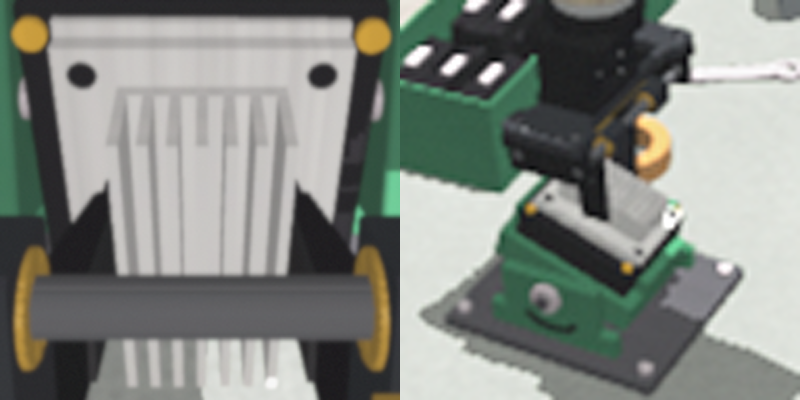

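The wrist crop shows a bright strip of seat uncovered above the plate's uphill edge (crop rows 15–38). The sink is sitting several mm downhill, so I'll measure it.

Run:
```python
from sink import *
L=lambda n:pickle.load(open(n+".pkl","rb"))
c,R,_=corners(np.load("seat.npy"))
w=L("wristE");g=cv2.cvtColor(w["pixels"],cv2.COLOR_RGB2GRAY).astype(np.float32)
xs=np.arange(34,56,.5)
for y0 in(-25,0,25):
    v=np.mean([sample(g,proj(w,c+np.c_[xs,np.full_like(xs,y0+k),0*xs]@R.T)) for k in range(-4,5)],axis=0)
    print(y0,[(float(x),int(a)) for x,a in zip(xs,v)])
# lateral edges at x=35 (plate top plane z=6) 
for X,z in((30,6),(48.5,0)):
    ys=np.arange(-48,48.1,1);v=np.mean([sample(g,proj(w,c+np.c_[np.full_like(ys,X+k),ys,0*ys+z]@R.T)) for k in(-1,0,1)],axis=0)
    print(X,[(int(y),int(a)) for y,a in zip(ys,v) if abs(y)>29 and abs(y)<42])
print(status.state()["joints"].round(2))
```

```text
-25 [(34.0, 138), (34.5, 135), (35.0, 134), (35.5, 134), (36.0, 136), (36.5, 140), (37.0, 146), (37.5, 156), (38.0, 169), (38.5, 182), (39.0, 192), (39.5, 197), (40.0, 199), (40.5, 199), (41.0, 199), (41.5, 198), (42.0, 192), (42.5, 183), (43.0, 175), (43.5, 171), (44.0, 170), (44.5, 171), (45.0, 177), (45.5, 188), (46.0, 196), (46.5, 199), (47.0, 200), (47.5, 200), (48.0, 199), (48.5, 195), (49.0, 185), (49.5, 170), (50.0, 148), (50.5, 113), (51.0, 73), (51.5, 48), (52.0, 41), (52.5, 40), (53.0, 40), (53.5, 41), (54.0, 40), (54.5, 39), (55.0, 37), (55.5, 36)]
0 [(34.0, 198), (34.5, 198), (35.0, 198), (35.5, 198), (36.0, 198), (36.5, 198), (37.0, 197), (37.5, 197), (38.0, 197), (38.5, 197), (39.0, 197), (39.5, 197), (40.0, 197), (40.5, 197), (41.0, 196), (41.5, 194), (42.0, 189), (42.5, 180), (43.0, 172), (43.5, 169), (44.0, 168), (44.5, 169), (45.0, 174), (45.5, 184), (46.0, 192), (46.5, 196), (47.0, 197), (47.5, 197), (48.0, 196), (48.5, 193), (49.0, 184), (49.5, 173), (50.0, 155), (50.5, 121), (51.0, 76), (51.5, 48), (52.0, 41), (52.5, 40), (53.0, 41), (53.5, 40), (54.0, 40), (54.
[... 483 characters left out ...]
, 76), (51.5, 48), (52.0, 40), (52.5, 40), (53.0, 40), (53.5, 40), (54.0, 40), (54.5, 40), (55.0, 38), (55.5, 37)]
30 [(-41, 89), (-40, 40), (-39, 39), (-38, 39), (-37, 39), (-36, 56), (-35, 157), (-34, 201), (-33, 203), (-32, 202), (-31, 201), (-30, 200), (30, 193), (31, 191), (32, 192), (33, 195), (34, 194), (35, 161), (36, 60), (37, 39), (38, 40), (39, 40), (40, 39), (41, 49)]
48.5 [(-41, 149), (-40, 151), (-39, 150), (-38, 140), (-37, 111), (-36, 71), (-35, 126), (-34, 184), (-33, 187), (-32, 187), (-31, 186), (-30, 185), (30, 184), (31, 182), (32, 182), (33, 185), (34, 184), (35, 166), (36, 85), (37, 102), (38, 136), (39, 148), (40, 153), (41, 154)]
[-0.17  0.6   1.66 -0.    0.88  1.45]
```

The plate's uphill bottom edge is at 45.3 and the land's edge at about 49.2, so the sink is 3.9 mm too far downhill. Laterally it's centred (±35.2), and yaw matches. I'll lift a few mm, shift 3.9 mm up the slope and set it down again, with the tilt held by the grip.

>>> {"fn": "apply_moves", "kwargs": {
  "increments": [
    [1,-2,0,0,0],
    [1,-2,0,0,0],
    [1,-2,0,0,0],
    [1,-1,0,0,0],
    [1,0,1.9,0,0],
    [1,0,1.8,0,0],
    [1,0,0,0,0],
    [1,0,0,0,0]
  ]
}}

```text
t: 26.9
eef_pos: [629.0, -42.0, 128.1]
tcp_rot: [-1.409, 1.571, -3.033]
ft_force: [-0.5, 0.4, -1.9]
opening: 0.415
```

>>> {"fn": "apply_moves", "kwargs": {
  "increments": [
    [1,1.5,0,0,0],
    [1,1,0,0,0],
    [1,0,0,0,0]
  ]
}}

```text
t: 27.2
eef_pos: [629.0, -42.0, 125.7]
tcp_rot: [-1.045, 1.571, -2.669]
ft_force: [0.2, 0.3, -2.4]
opening: 0.421
```

>>> {"fn": "apply_moves", "kwargs": {
  "increments": [
    [1,0.7,0,0,0],
    [1,0,0,0,0]
  ]
}}

```text
t: 27.4
eef_pos: [629.0, -42.0, 125.5]
tcp_rot: [0.989, 1.571, -0.634]
ft_force: [-2.4, 0.2, 3.0]
opening: 0.417
```

>>> {"fn": "apply_moves", "kwargs": {
  "increments": [
    [1,0.7,0,0,0],
    [1,0,0,0,0],
    [1,0,0,0,0]
  ]
}}

```text
t: 27.7
eef_pos: [629.0, -42.0, 125.4]
tcp_rot: [1.274, 1.57, -0.35]
ft_force: [-5.3, 0.5, 9.5]
opening: 0.419
```

```bash
cat > edge.py <<'E'
from sink import *
c,R,_=corners(np.load("seat.npy"));plan((629,-42,125),-93.2);print(status.state()["moment"].round(2))
w=cam("wrist");g=cv2.cvtColor(w["pixels"],cv2.COLOR_RGB2GRAY).astype(np.float32)
xs=np.arange(41,54,.5)
for y0 in(-28,0,28):
    v=np.mean([sample(g,proj(w,c+np.c_[xs,np.full_like(xs,y0+k),0*xs]@R.T)) for k in range(-4,5)],axis=0)
    print(y0,[(float(x),int(a)) for x,a in zip(xs,v)])
for X,z in((20,6),(40,6)):
    ys=np.arange(-40,40.1,.5);v=np.mean([sample(g,proj(w,c+np.c_[np.full_like(ys,X+k),ys,0*ys+z]@R.T)) for k in(-1,0,1)],axis=0)
    print(X,[(float(y),int(a)) for y,a in zip(ys,v) if abs(y)>32.9 and abs(y)<37.6])
E
python3 edge.py
```

```text
pos [629.  -42.  125.4] jaw -93.01 xaxis [ 0.001 -0.    -1.   ] shift [ 0.4 -0.   0. ] turn 0.18555584703207728 F [-5.3  0.5  9.5] open 0.419 t 27.7 q6 1.45
[ 0.01  0.61 -0.01]
-28 [(41.0, 103), (41.5, 119), (42.0, 144), (42.5, 169), (43.0, 188), (43.5, 198), (44.0, 201), (44.5, 202), (45.0, 202), (45.5, 200), (46.0, 194), (46.5, 185), (47.0, 177), (47.5, 173), (48.0, 172), (48.5, 172), (49.0, 172), (49.5, 169), (50.0, 155), (50.5, 121), (51.0, 78), (51.5, 49), (52.0, 41), (52.5, 40), (53.0, 41), (53.5, 41)]
0 [(41.0, 198), (41.5, 198), (42.0, 198), (42.5, 198), (43.0, 198), (43.5, 198), (44.0, 198), (44.5, 198), (45.0, 197), (45.5, 195), (46.0, 189), (46.5, 180), (47.0, 173), (47.5, 170), (48.0, 169), (48.5, 168), (49.0, 168), (49.5, 165), (50.0, 151), (50.5, 119), (51.0, 78), (51.5, 49), (52.0, 41), (52.5, 40), (53.0, 41), (53.5, 41)]
28 [(41.0, 106), (41.5, 124), (42.0, 148), (42.5, 172), (43.0, 188), (43.5, 194), (44.0, 196), (44.5, 196), (45.0, 196), (45.5, 194), (46.0, 188), (46.5, 179), (47.0, 172), (47.5, 168), (48.0, 167), (48.5, 167), (49.0, 166), (49.5, 162), (50.0, 148), (50.5, 118), (51.0, 81), (51.5, 52), (52.0, 41), (52.5, 40), (53.0, 40), (53.5, 41)]
20 [(-37.5, 57), (-37.0, 53), (-36.5, 47), (-36.0, 57), (-35.5, 103), (-35.0, 157), (-34.5, 192), (-34.0, 203), (-33.5, 205), (-33.0, 205), (33.0, 196), (33.5, 196), (34.0, 194), (34.5, 185), (35.0, 154), (35.5, 103), (36.0, 56), (36.5, 41), (37.0, 40), (37.5, 40)]
40 [(-37.5, 39), (-37.0, 39), (-36.5, 40), (-36.0, 57), (-35.5, 106), (-35.0, 161), (-34.5, 193), (-34.0, 202), (-33.5, 203), (-33.0, 203), (33.0, 195), (33.5, 196), (34.0, 195), (34.5, 188), (35.0, 162), (35.5, 113), (36.0, 64), (36.5, 43), (37.0, 40), (37.5, 40)]
```

No uncovered strip remains. The sink's side face runs straight into the land's side (band 46.3–50.6, as expected for 6+3 mm), at both ends of the edge. One firmer press will confirm it's flush, then I'll ease off.

>>> {"fn": "apply_moves", "kwargs": {
  "increments": [
    [1,0.6,0,0,0],
    [1,0.6,0,0,0],
    [1,0,0,0,0],
    [1,0,0,0,0]
  ]
}}

```text
t: 28.15
eef_pos: [629.0, -42.0, 125.3]
tcp_rot: [1.335, 1.569, -0.288]
ft_force: [-8.8, 1.1, 19.9]
opening: 0.418
```

>>> {"fn": "apply_moves", "kwargs": {
  "increments": [
    [1,-0.8,0,0,0],
    [1,0,0,0,0],
    [1,0,0,0,0]
  ]
}}

```text
t: 28.45
eef_pos: [629.0, -42.0, 125.4]
tcp_rot: [1.29, 1.57, -0.333]
ft_force: [-5.5, 1.3, 12.8]
opening: 0.419
```

```bash
python3 edge.py
python3 - <<'E'
from sink import *
# downhill end check: scene camera, seat corners (before) vs plate corners prediction, gradient score vs along-slope shift and normal gap
s=cam("scene");G=gmag(s);c,R,_=corners(np.load("seat.npy"))
g=cv2.cvtColor(s["pixels"],cv2.COLOR_RGB2GRAY).astype(np.float32)
L=pickle.load(open("sceneB.pkl","rb"));g0=cv2.cvtColor(L["pixels"],cv2.COLOR_RGB2GRAY).astype(np.float32)
xs=np.arange(-62,-40,1.)
for nm,im,cm in(("before",g0,L),("now",g,s)):
  for y0 in(-25,25):
    print(nm,y0,[(int(x),int(a)) for x,a in zip(xs,np.mean([sample(im,proj(cm,c+np.c_[xs,np.full_like(xs,y0+k),0*xs]@R.T)) for k in range(-4,5,2)],axis=0))])
E
```

```text
pos [629.  -42.  125.4] jaw -93.01 xaxis [ 0.001 -0.    -1.   ] shift [ 0.4 -0.  -0. ] turn 0.1854315642874269 F [-5.5  1.3 12.8] open 0.419 t 28.45 q6 1.45
[ 0.03  0.73 -0.01]
-28 [(41.0, 103), (41.5, 119), (42.0, 145), (42.5, 170), (43.0, 189), (43.5, 198), (44.0, 201), (44.5, 202), (45.0, 202), (45.5, 200), (46.0, 195), (46.5, 185), (47.0, 177), (47.5, 173), (48.0, 172), (48.5, 172), (49.0, 172), (49.5, 169), (50.0, 154), (50.5, 120), (51.0, 78), (51.5, 49), (52.0, 41), (52.5, 40), (53.0, 40), (53.5, 41)]
0 [(41.0, 198), (41.5, 198), (42.0, 198), (42.5, 198), (43.0, 198), (43.5, 198), (44.0, 198), (44.5, 198), (45.0, 197), (45.5, 195), (46.0, 189), (46.5, 180), (47.0, 173), (47.5, 169), (48.0, 169), (48.5, 169), (49.0, 168), (49.5, 165), (50.0, 151), (50.5, 119), (51.0, 78), (51.5, 49), (52.0, 41), (52.5, 40), (53.0, 41), (53.5, 41)]
28 [(41.0, 106), (41.5, 125), (42.0, 149), (42.5, 172), (43.0, 188), (43.5, 194), (44.0, 196), (44.5, 196), (45.0, 196), (45.5, 193), (46.0, 186), (46.5, 177), (47.0, 171), (47.5, 168), (48.0, 167), (48.5, 167), (49.0, 166), (49.5, 162), (50.0, 148), 
[... 968 characters left out ...]
, 129), (-56, 132), (-55, 136), (-54, 141), (-53, 148), (-52, 155), (-51, 163), (-50, 171), (-49, 177), (-48, 181), (-47, 184), (-46, 186), (-45, 188), (-44, 189), (-43, 190), (-42, 190), (-41, 190)]
now -25 [(-62, 39), (-61, 44), (-60, 49), (-59, 56), (-58, 64), (-57, 72), (-56, 79), (-55, 85), (-54, 88), (-53, 89), (-52, 89), (-51, 86), (-50, 81), (-49, 75), (-48, 68), (-47, 61), (-46, 55), (-45, 50), (-44, 47), (-43, 45), (-42, 44), (-41, 45)]
now 25 [(-62, 28), (-61, 34), (-60, 41), (-59, 49), (-58, 56), (-57, 63), (-56, 68), (-55, 72), (-54, 74), (-53, 76), (-52, 75), (-51, 73), (-50, 70), (-49, 66), (-48, 61), (-47, 57), (-46, 53), (-45, 49), (-44, 45), (-43, 42), (-42, 40), (-41, 40)]
```

```bash
python3 -c "
from cell import env,status
env.job_done();s=status.state();print(s['t'],s['ft_force'],s['opening'])"
```

```text
the job is handed in; nothing more can be done
the job is handed in; nothing more can be done
```

The job is handed in. The pin is driven, the mallet is back on the bench, and the arm is still gripping the heat sink and pressing it onto the seat. The clock read about 28.5 s at hand-in, well under the 67 s limit.

**Pin:** I pressed it down with the mallet face, which pivoted in the grip to match the slope, until it went stiff at about 45 N. The close-up afterwards showed only a flat dark disc with no side visible. I didn't measure its depth.

**Mallet:** I set it back where it had stood and let it settle onto its face. In the side camera its handle matches the starting picture within 1 px; the scene camera was blocked by the arm.

**Heat sink:** I took the silver 100 x 70 one by its fins. It first came down 3.9 mm too far down the slope, so I lifted it, shifted it and set it down again.

**Last checks:**
- **Outline:** The wrist camera shows the uphill edges lined up within about 0.3 mm, centred side to side, with no visible turn.
- **Flushness:** It stayed stiff under a 20 N press, and I eased to about 13 N before hand-in.
- **Not confirmed:** The downhill edge was hidden from the scene camera by the arm, so its fit rests on the uphill edges and the force. The automatic outline fit of the first placement disagreed between cameras, so I relied on the wrist-camera brightness profiles instead. The state could not be read after hand-in.

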